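# Reset the length stop of a bench stem cutter

### The arm

A 6-joint arm with a two-finger parallel gripper is mounted at the origin on the work surface. World frame = base frame: x ahead of the robot, y to its left, z up, the work surface at z = 0. Lengths are in m, angles in degrees, forces in N, time in s.
With the tool pointing down it reaches from about 0.3 to 0.75 m from the base axis. Payload 8.5 kg.
Tool frame: the origin (TCP) lies at the very end of the fingers, on their centre line; the grasp point (between the pads) lies 19 mm behind it (env.grip_depth is the z of the grasp point in the tool frame, in m); z points along the fingers, y is the direction in which the jaws open and shut (so a half turn about z gives the same grasp; the last joint's range is limited). The gripper opens to 85 mm and grips with 20 to 120 N. Pads are 22 mm wide; open, the fingers measure 114 mm over their backs; the gripper's body (76 mm by 85 mm) begins 54 mm behind the grasp point. The pads swing forward as they close: fully open they stand 13 mm farther back than shut.
Start: joints at [-12.336, 21.807, 74.336, -0, 83.858, -12.336], TCP at [0.55, 0, 0.211] pointing down, gripper open.
Joint ranges: [-178.18, 178.18], [-50.72, 133.34], [12.68, 142.11], [-81.47, 261.47], [9.98, 163.14], [-165.26, 165.26]. Speed limits (degrees/s): [136.94, 136.94, 180, 180, 180, 180].

### API

Orientations are given as a 3x3 rotation matrix whose columns are the frame's x, y, z axes.
In Python, from rig import env gives the robot as it stands.
- The arm moves only by the tool apply_moves, never from a script. Its argument "plan" is a list of rows, each an object of numbers: "tx", "ty", "tz": the shift along the world's x, y, z in mm; "rx", "ry", "rz": the turn, a rotation vector about the world's x, y, z in rad; "jaw": the opening, from -1 (shut) to 1 (fully open). A call has 1 to 12 rows; each row is the pose to reach, as a shift and turn from the pose measured when the call began; what a row does not reach only later rows make up. A row lasts 1/10 s, in which the tool goes at most 50 mm and 8.59 degrees, less where a joint would pass 70% of its speed; a pose out of reach is approached as far as the arm can. A call with a gripper value outside its range is refused whole. The fingers move at their own pace and stop on an object; "grip_force" is the grip in N (left out, the last holds). Time passes only in rows, so rows that repeat a pose let the fingers close. It gives the time, the measured TCP pose, the force and the opening at its end, in the units of the state.
- env.observe(): the state, without advancing time (a new reading comes with each control period).
- env.get_image(name): name is "scene" or "side" or "wrist"; returns a dict with "image" (400x640x3 uint8, red, green, blue), "intrinsics" (3x3 intrinsics, pixels), "k1" (the pictures are not rectified: a ray, as slopes to the right and down, at radius r is drawn at 1 + k1 r^2 times it, then the intrinsics apply), "world_from_camera" (4x4, takes a point from camera to world coordinates). Camera axes: x right, y up, looking along -z (the intrinsics and any distortion apply to the point x, -y, -z); pixel columns grow to the right and rows downward; lengths in m; the calibration is good to about 2 mm. A picture is of the moment at which its call begins. There is no depth.
- env.close_job(): hands the job in, once; it reports no verdict.
The state is a dict: "time_s": time; "q": joint angles; "qvel": joint speeds; "joint_efforts": joint torques, N m; "position": TCP position; "tool_rot": TCP orientation; "ft_force": force on the tool from outside, world axes, zero at the start; "wrist_torque": the same for the moment, N m; "grip_width": finger opening in m.
Only numpy, scipy, OpenCV 4.12 (cv2) and the standard library are available. Lean on these libraries where they do the work, as an engineer would, in place of code of your own. Each camera call takes 0.05 s, during which the arm holds its last target.

### The job

Lengthen the stem cutter's stop setting: lift the orange slide out of its notches, shift it along through the green guard and drop it fully home in the notches where its red stop plate stands level with the green marker clip (not the white one). Your hand cannot follow the slide past the guard, so set it down home in notches part-way, short of the marker, let go of it there, and take it again at its other end. Leave everything else on the bench where it is.

Things in the scene. Friction and masses are not known exactly. Their poses are not given: they have to be found in the camera images.
- cutter_rail (a point): Middle of the straight notched steel rail (360 mm long) of a bench stem cutter fixed on the table by a grey base plate 150 x 400 x 8 mm. The point lies on top of the rail's lands, 42 mm above the table; its y runs along the rail the way the slide must go, x across it away from the robot, z up. A fence on each side: 41 mm apart inside, 51 mm outside, 14 mm higher than the lands.
- rail_end (a point): Centre of the rail's +y end, on top of the lands, 180 mm from the middle. Cross notches lie every 20 mm along the rail (centres at 0, +-20, +-40 mm ... from the middle), 12.5 mm wide, 10 mm deep, with 7.5 mm lands between.
- guard_top (a point): Top centre of the green guard across the rail's middle, 170 mm above the table; 16 mm thick along the rail (+-8 mm), 92 mm wide across. The slide runs through its opening, 52 mm wide, top edge 36 mm above the lands: the bar can rise at most 24 mm. A green housing is joined on its far side (x 48 to 68 mm, y +-25 mm, 98 mm above the table).
- slide_mid (a point): Centre of the loose slide's orange bar, 200 mm long, 36 wide, 12 thick, about 0.25 kg, lying along the rail through the guard, held captive by a handle at each end. Its y runs from black fin to red stop plate, z up. Fully home the bar lies on the lands and this point is 6 mm above cutter_rail, at a multiple of 20 mm along the rail. It starts home at y = -60 mm.
- front_tooth (a point): Centre of the front one of two teeth under the slide, 40 mm before and behind its centre, each 10 mm along the rail, 34 mm wide, 8 mm deep. They drop into the notches with 1.25 mm play each way. If they stand on the lands the bar is 8 mm too high and must be shifted until it drops.
- fin (a point): Centre of the black fin, the handle at the slide's tail (-y) end, 88 mm from the slide's centre: 14 mm thick across the rail, 24 mm along it, 50 mm high, standing on the bar; this point is 25 mm below its top. It ends too close to the guard for a hand.
- stop_plate (a point): Centre of the red stop plate, the handle at the slide's front (+y) end, 88 mm from the slide's centre: 20 mm thick along the rail, 36 mm wide across it, 56 mm high, standing on the bar; this point is 28 mm below its top. It starts too close to the guard for a hand.
- green_clip_top (a point): Top centre of the near wing of the green marker clip, 47 mm from the rail's middle line on the robot side; an equal wing stands on the far side. Each is fixed on the base plate, 12 mm along the rail, 40 mm across, its top 58 mm above the table. It marks where the stop plate must be: either 128 or 148 mm along the rail's y from its middle (slide centre at 40 or 60 mm). The white clip has the other place.
- white_clip_top (a point): Top centre of the near wing of the white marker clip, same size and wings as the green one: not wanted now.
- pruners: Bystander: pruning shears with green handles, 170 mm long, lying beside the cutter on the far side; origin at the pivot, underside; handles towards its -x. Leave it alone.
- wire_spool: Bystander: green wire spool with wooden flanges, 60 mm diameter, 45 mm high, on the robot side of the cutter; origin at its underside. Leave it alone.
- ribbon_spool: Bystander: red ribbon spool, 72 mm diameter, 50 mm high; origin at its underside. Leave it alone.
- flask: Bystander: teal drinking flask, 68 mm diameter, 200 mm high; origin at its underside. Leave it alone.
- cup: Bystander: paper cup, 84 mm diameter, 110 mm high; origin at its underside. Leave it alone.
- wreath_hoop: Bystander: brass wreath hoop lying flat, 170 mm diameter, 8 mm high; origin at its underside. Leave it alone.
- pot: Bystander: terracotta pot, 90 mm diameter, 80 mm high; origin at its underside. Leave it alone.
Not all that is in view belongs to the job. What is meant by the part that bears slide_mid is not blue, and is the larger of those in its own colour.

How it is judged:
By the outcome, as a careful person would: the job done as asked, in the order asked, and still so for the second after the job is handed in, with the robot touching nothing.
It also fails if it takes over 54 s, if anything falls off the work surface, if the arm or the gripper's body presses on something with over 40 N, if the wrist force passes 120 N, or if a joint passes its speed limit or range.

## Working session

There is one attempt and no reset: what is moved stays moved. The work goes in short steps, Python scripts to look and compute and a tool call to move; the robot and the scene stay as the last step left them, time stands still between calls to the robot, and variables do not carry over. Pictures are saved under pics/ and viewed, and the job is handed in when it is done.

Besides the shell and the picture viewer there is one more tool, called as a command line: name --argument value ..., lists and objects as JSON in quotes. apply_moves: Moves the arm, as the interface text tells. Its arguments: {"type":"object","properties":{"plan":{"type":"array","items":{"type":"object","properties":{"tx":{"type":"number"},"ty":{"type":"number"},"tz":{"type":"number"},"rx":{"type":"number"},"ry":{"type":"number"},"rz":{"type":"number"},"jaw":{"type":"number"}}}},"grip_force":{"type":"number"}},"required":["plan"]}

```bash
mkdir -p pics; ls; cat > h.py <<'E'
import numpy as np, cv2
from rig import env
def grab(n,fn):
    d=env.get_image(n); cv2.imwrite('pics/'+fn,d['image'][:,:,::-1]); 
    np.savez('pics/'+fn[:-4]+'.npz',image=d['image'],K=d['intrinsics'],k1=d['k1'],T=d['world_from_camera']); return d
def load(fn):
    z=np.load('pics/'+fn+'.npz'); return dict(image=z['image'],intrinsics=z['K'],k1=float(z['k1']),world_from_camera=z['T'])
def ray(d,u,v):
    K=d['intrinsics'];k=d['k1'];T=d['world_from_camera']
    p=cv2.undistortPoints(np.array([[[u,v]]],float),K,np.array([k,0,0,0,0.]))[0,0]
    dr=T[:3,:3]@np.array([p[0],-p[1],-1.]); return T[:3,3],dr
def onz(d,u,v,z):
    o,r=ray(d,u,v); return o+r*(z-o[2])/r[2]
def proj(d,P):
    T=d['world_from_camera'];c=T[:3,:3].T@(np.asarray(P,float)-T[:3,3]); s=np.array([c[0]/-c[2],-c[1]/-c[2]])
    s=s*(1+d['k1']*(s@s)); K=d['intrinsics']; return K[:2,:2]@s+K[:2,2]
E
python3 - <<'E'
from h import *
for n in ['scene','side','wrist']:
    d=grab(n,n+'0.png'); print(n,d['k1'],d['intrinsics'].tolist(),d['world_from_camera'].round(3).tolist())
s=env.observe(); print(s['time_s'],s['position'],s['tool_rot'],s['ft_force'],s['grip_width'],env.grip_depth)
E
```

```text
pics
scene 0.02279032798098766 [[370.18656941628717, 0.0, 318.5737114636442], [0.0, 370.18656941628717, 199.5194675348327], [0.0, 0.0, 1.0]] [[0.374, -0.516, 0.771, 1.398], [0.927, 0.199, -0.317, -0.365], [0.01, 0.833, 0.553, 0.751], [0.0, 0.0, 0.0, 1.0]]
side -0.11719040315713206 [[516.7853886690991, 0.0, 318.3634765168992], [0.0, 516.7853886690991, 199.7410736994147], [0.0, 0.0, 1.0]] [[-0.733, 0.415, -0.539, -0.194], [-0.68, -0.456, 0.574, 0.721], [-0.008, 0.787, 0.617, 0.948], [0.0, 0.0, 0.0, 1.0]]
wrist -0.00322268325714517 [[289.94091222175194, 0.0, 319.35873066781784], [0.0, 289.94091222175194, 198.51947805851418], [0.0, 0.0, 1.0]] [[1.0, -0.001, 0.001, 0.549], [0.001, 0.962, 0.274, 0.069], [-0.001, -0.274, 0.962, 0.374], [0.0, 0.0, 0.0, 1.0]]
0.15 [5.49755524e-01 4.40028088e-05 2.10765791e-01] [[ 3.08148977e-05  9.99999404e-01 -1.09179745e-03]
 [ 9.99999976e-01 -3.05793249e-05  2.15782079e-04]
 [ 2.15748564e-04 -1.09180408e-03 -9.99999381e-01]] [-0.12436377  0.75587678  1.17209724] 0.08541217877580981 -0.0187
```

View pics/scene0.png

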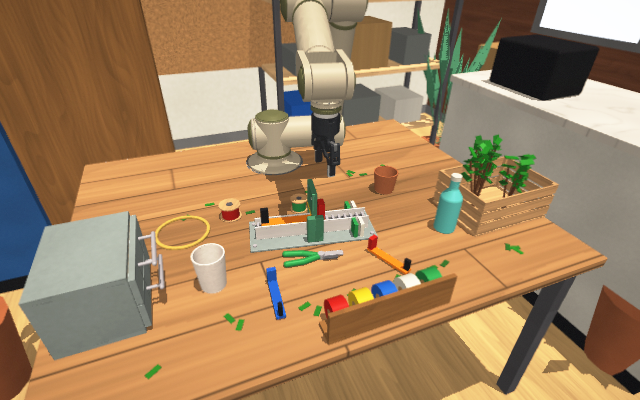

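View pics/side0.png

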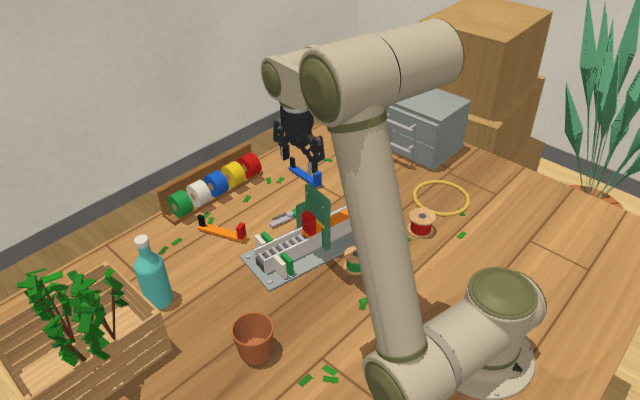

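View pics/wrist0.png

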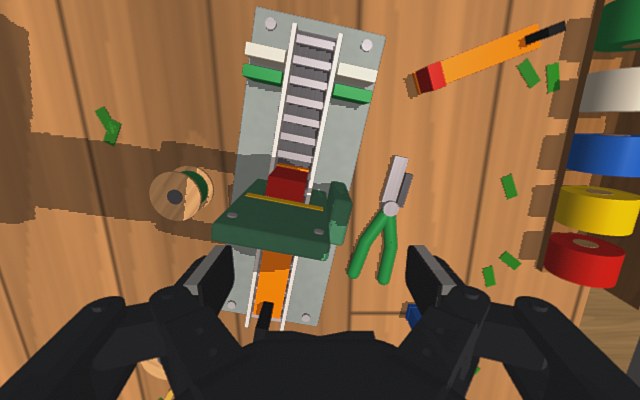

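The wrist view shows the rail running from (265,325) to (315,25). The fin is at about (263,320), the green clip is nearer the guard at (265,75)/(352,93), and the white clip lies beyond it. The loose orange and blue parts off the rail are decoys. Next I zoom in to measure.

```bash
python3 - <<'E'
from h import *
im=cv2.imread('pics/wrist0.png')
c=im[0:340,200:400]
cv2.imwrite('pics/w0a.png',cv2.resize(im[0:180,200:400],None,fx=3.3,fy=3.3,interpolation=cv2.INTER_CUBIC)[:600])
cv2.imwrite('pics/w0b.png',cv2.resize(im[160:340,200:400],None,fx=3.3,fy=3.3,interpolation=cv2.INTER_CUBIC)[:600])
E
```

```text
(no output)
```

View pics/w0a.png

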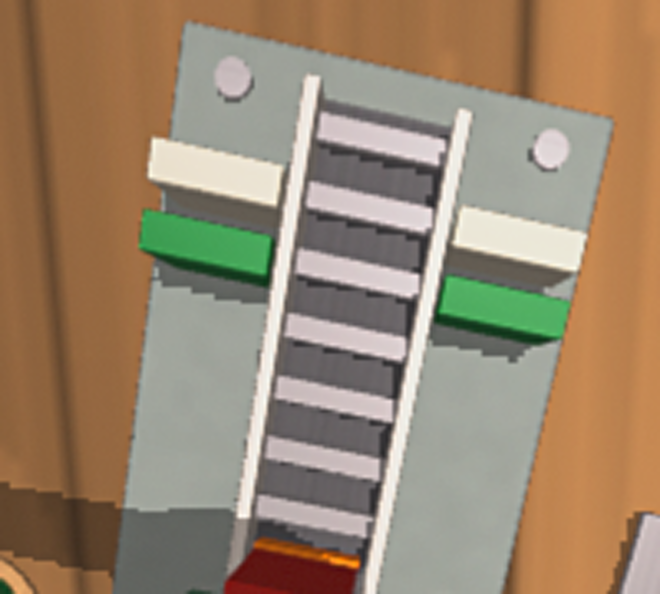

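View pics/w0b.png

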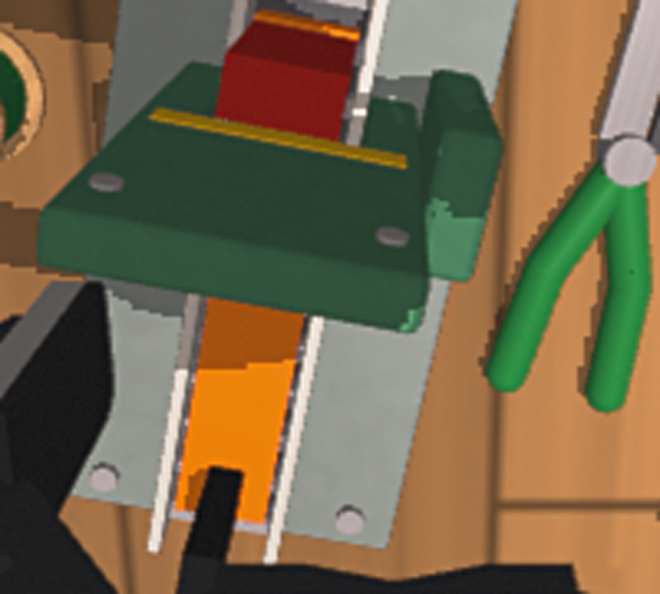

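```bash
python3 - <<'E'
from h import *
d=load('wrist0')
A=lambda x,y:(200+x/3.3,y/3.3); B=lambda x,y:(200+x/3.3,160+y/3.3)
f=lambda p,z:onz(d,*p,z)[:2]
l1,r1=f(A(312,78),.056),f(A(463,112),.056); l0,r0=f(B(155,550),.056),f(B(272,562),.056)
print(l1,r1,l0,r0)
m1=(l1+r1)/2;m0=(l0+r0)/2; v=m1-m0; print('mid',(m0+m1)/2,'len',np.linalg.norm(v),'yaw',np.degrees(np.arctan2(-v[0],v[1])))
print('w',np.linalg.norm(r1-l1),np.linalg.norm(r0-l0))
y=v/np.linalg.norm(v);x=np.array([y[1],-y[0]]);M=(m0+m1)/2
rel=lambda p:((p-M)@x*1000,(p-M)@y*1000)
for n,p,z in [('base tl',A(187,22),.008),('base tr',A(613,120),.008),('base br',B(387,547),.008),
 ('white L',A(153,140),.058),('whiteLr',A(283,172),.058),('greenL tl',A(145,211),.058),('green L tr',A(274,242),.058),('greenR tl',A(447,277),.058),('greenR tr',A(570,309),.058),
 ('grd nl',B(48,208),.17),('grd nr',B(420,290),.17),('fin top l',B(210,467),.104),('fin top r',B(242,470),.104),('plate l far',B(250,25),.110),('plate r far',B(355,45),.110)]:
  print(n,np.round(rel(f(p,z)),1))
E
```

```text
[0.52448984 0.15602345] [0.56929855 0.14703366] [ 0.45433813 -0.19557778] [ 0.50050963 -0.20115184]
mid [ 0.51215904 -0.02341813] len 0.3567232678672447 yaw -11.229866644116573
w 0.0457016149346546 0.04650674697466792
base tl [-73.1 198.8]
base tr [ 74.6 198.1]
base br [  74.  -199.7]
white L [-66.3 152.5]
whiteLr [-26.8 151.4]
greenL tl [-66.2 132.6]
green L tr [-26.3 131.6]
greenR tl [ 27.8 132.2]
greenR tr [ 67.4 130.6]
grd nl [-44.1   6.9]
grd nr [43.   3.5]
fin top l [  -3.4 -102.5]
fin top r [   7.  -101.5]
plate l far [-12.5  45.5]
plate r far [17.2 45.7]
```

Findings:
- Rail middle is at about (0.512, -0.0235), with yaw about -11.2°.
- The green clip is at +128, so the slide has to end at +40.
- The fin should be at about (0.483, -0.169).

I'll move above the fin and look again.

apply_moves --plan '[{"tx":-17,"ty":-42,"tz":0,"rz":-0.05},{"tx":-33,"ty":-85,"rz":-0.1},{"tx":-50,"ty":-127,"rz":-0.15},{"tx":-66,"ty":-169,"rz":-0.196},{"tx":-66,"ty":-169,"rz":-0.196},{"tx":-66,"ty":-169,"tz":-20,"rz":-0.196},{"tx":-66,"ty":-169,"tz":-20,"rz":-0.196}]'

```text
validation failed for argument at $.pl...
```

```bash
python3 - <<'E'
from h import *
for n in ['scene','side','wrist']: d=grab(n,n+'1.png')
im=cv2.imread('pics/scene1.png'); cv2.imwrite('pics/s1z.png',cv2.resize(im[130:270,200:400],None,fx=4,fy=4,interpolation=cv2.INTER_CUBIC))
s=env.observe(); print(s['time_s'],s['position'],s['tool_rot'],s['ft_force'])
E
```

```text
0.3 [5.49896840e-01 2.88740699e-06 2.11028648e-01] [[ 2.72164404e-05  9.99999900e-01 -4.47056593e-04]
 [ 9.99999997e-01 -2.71833280e-05  7.40735248e-05]
 [ 7.40613649e-05 -4.47058607e-04 -9.99999897e-01]] [-0.25204847  0.61874871 -0.21638487]
```

View pics/wrist1.png

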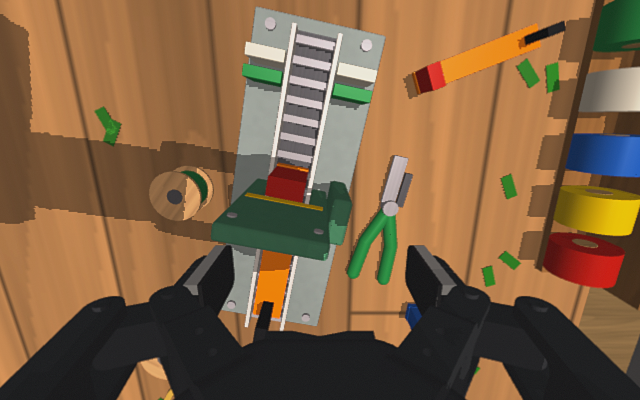

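View pics/s1z.png

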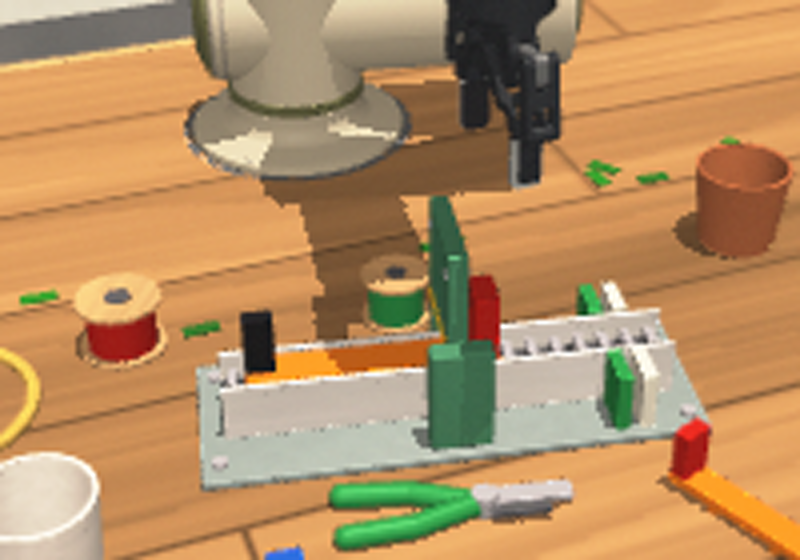

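The move call was refused, and the pictures show the arm still at its start pose. I'll resend it with every key filled in each row.

apply_moves --plan '[{"tx":-17,"ty":-42,"tz":0,"rx":0,"ry":0,"rz":-0.05,"jaw":1},{"tx":-33,"ty":-85,"tz":0,"rx":0,"ry":0,"rz":-0.1,"jaw":1},{"tx":-50,"ty":-127,"tz":0,"rx":0,"ry":0,"rz":-0.15,"jaw":1},{"tx":-66,"ty":-169,"tz":0,"rx":0,"ry":0,"rz":-0.196,"jaw":1},{"tx":-66,"ty":-169,"tz":0,"rx":0,"ry":0,"rz":-0.196,"jaw":1},{"tx":-66,"ty":-169,"tz":-20,"rx":0,"ry":0,"rz":-0.196,"jaw":1},{"tx":-66,"ty":-169,"tz":-20,"rx":0,"ry":0,"rz":-0.196,"jaw":1}]' --grip_force 80

```text
time_s: 1.0
position: [0.483, -0.1683, 0.1893]
tool_rot: [[0.195, 0.981, -0.004], [0.981, -0.195, 0.003], [0.002, -0.004, -1.0]]
ft_force: [-0.0, 0.3, -1.3]
grip_width: 0.0857
```

```bash
python3 - <<'E'
from h import *
for n in ['scene','side','wrist']: d=grab(n,n+'2.png')
im=cv2.imread('pics/scene2.png'); cv2.imwrite('pics/s2z.png',cv2.resize(im[130:270,200:400],None,fx=4,fy=4,interpolation=cv2.INTER_CUBIC))
im=cv2.imread('pics/side2.png'); cv2.imwrite('pics/d2z.png',cv2.resize(im[130:300,230:430],None,fx=3.5,fy=3.5,interpolation=cv2.INTER_CUBIC))
E
```

```text
(no output)
```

View pics/wrist2.png

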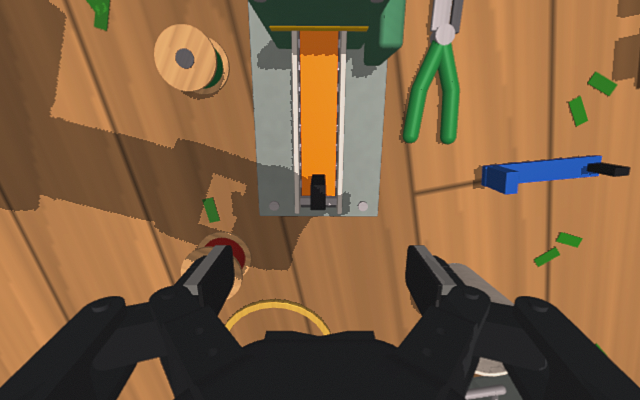

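View pics/s2z.png

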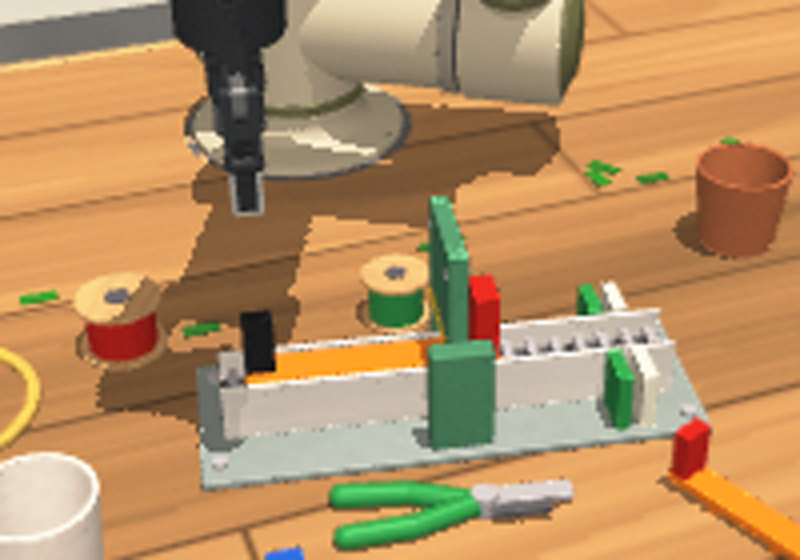

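View pics/d2z.png

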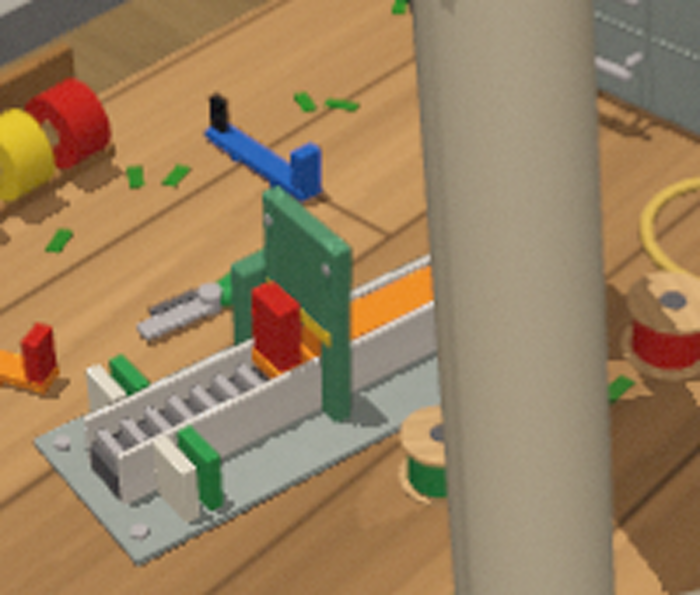

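The wrist view now shows the rail vertical, so the yaw is right, with the fin at about (318,192). I'll measure the fin and the base edges.

```bash
python3 - <<'E'
from h import *
im=cv2.imread('pics/wrist2.png'); cv2.imwrite('pics/w2z.png',cv2.resize(im[140:225,245:395],None,fx=5,fy=5,interpolation=cv2.INTER_CUBIC))
E
```

```text
(no output)
```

View pics/w2z.png

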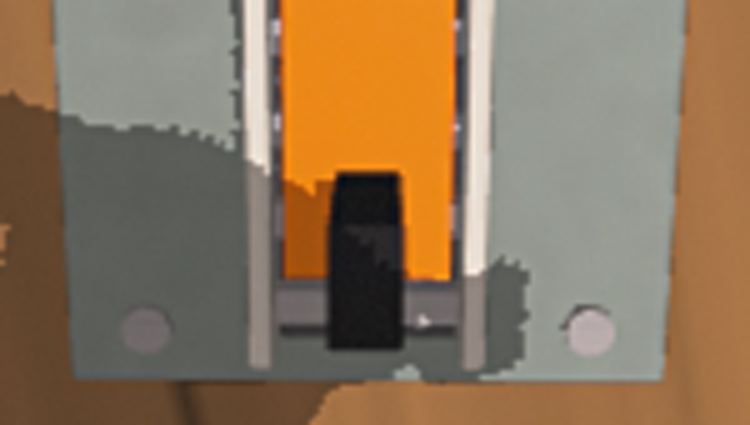

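```bash
python3 - <<'E'
from h import *
d=load('wrist2'); C=lambda x,y:(245+x/5,140+y/5)
f=lambda x,y,z:onz(d,*C(x,y),z)[:2]
P=dict(finb=f(366,172,.054),tf=(f(328,225,.104)+f(404,225,.104))/2,tr=(f(328,350,.104)+f(404,350,.104))/2,fl=f(260,368,.056),fr=f(474,368,.056),bl=f(75,380,.008),br=f(664,380,.008),be=f(366,278,.054))
for k,v in P.items(): print(k,v.round(4))
t=np.array([.483,-.1683]);a=np.radians(-11.25);y=np.array([-np.sin(a),np.cos(a)]);x=np.array([y[1],-y[0]])
rel=lambda p:np.round(((p-t)@x*1000,(p-t)@y*1000),1)
for k,v in P.items(): print(k,rel(v))
print('fence width',np.linalg.norm(P['fr']-P['fl']),'fin',np.linalg.norm(P['tf']-P['tr']))
print('base edge slope',np.degrees(np.arctan2(*(P['br']-P['bl'])[::-1])))
E
```

```text
finb [ 0.484  -0.1584]
tf [ 0.4843 -0.1582]
tr [ 0.4797 -0.1811]
fl [ 0.453 -0.196]
fr [ 0.4987 -0.205 ]
bl [ 0.3993 -0.2055]
br [ 0.5456 -0.2342]
be [ 0.4795 -0.1811]
finb [-1.   9.9]
tf [-0.7 10.2]
tr [ -0.7 -13.2]
fl [-24.  -33.1]
fr [ 22.6 -32.9]
bl [-74.8 -52.8]
br [ 74.3 -52.4]
be [ -1.  -13.2]
fence width 0.046559137294201865 fin 0.023338610908649728
base edge slope -11.124304677230887
```

The fin centre is 1 to 1.5 mm from the TCP axis. I'll descend and grip.

apply_moves --plan '[{"tx":-1,"ty":-1,"tz":-40,"rx":0,"ry":0,"rz":0,"jaw":1},{"tx":-1,"ty":-1,"tz":-80,"rx":0,"ry":0,"rz":0,"jaw":1},{"tx":-1,"ty":-1,"tz":-110,"rx":0,"ry":0,"rz":0,"jaw":1},{"tx":-1,"ty":-1,"tz":-124,"rx":0,"ry":0,"rz":0,"jaw":1},{"tx":-1,"ty":-1,"tz":-124,"rx":0,"ry":0,"rz":0,"jaw":0},{"tx":-1,"ty":-1,"tz":-124,"rx":0,"ry":0,"rz":0,"jaw":-0.4},{"tx":-1,"ty":-1,"tz":-124,"rx":0,"ry":0,"rz":0,"jaw":-1},{"tx":-1,"ty":-1,"tz":-124,"rx":0,"ry":0,"rz":0,"jaw":-1},{"tx":-1,"ty":-1,"tz":-124,"rx":0,"ry":0,"rz":0,"jaw":-1},{"tx":-1,"ty":-1,"tz":-124,"rx":0,"ry":0,"rz":0,"jaw":-1},{"tx":-1,"ty":-1,"tz":-124,"rx":0,"ry":0,"rz":0,"jaw":-1}]' --grip_force 80

```text
time_s: 2.25
position: [0.4836, -0.1698, 0.0686]
tool_rot: [[0.194, 0.981, 0.001], [0.981, -0.194, -0.001], [-0.001, 0.002, -1.0]]
ft_force: [-1.4, 0.8, 5.0]
grip_width: 0.0119
```

apply_moves --plan '[{"tx":0,"ty":0,"tz":4,"rx":0,"ry":0,"rz":0,"jaw":-1},{"tx":0,"ty":0,"tz":8,"rx":0,"ry":0,"rz":0,"jaw":-1},{"tx":0,"ty":0,"tz":12,"rx":0,"ry":0,"rz":0,"jaw":-1},{"tx":0,"ty":0,"tz":14,"rx":0,"ry":0,"rz":0,"jaw":-1},{"tx":0,"ty":0,"tz":14,"rx":0,"ry":0,"rz":0,"jaw":-1}]'

```text
time_s: 2.75
position: [0.4837, -0.1699, 0.0829]
tool_rot: [[0.194, 0.981, 0.002], [0.981, -0.194, -0.001], [-0.001, 0.002, -1.0]]
ft_force: [0.0, -1.0, -1.4]
grip_width: 0.0121
```

```bash
python3 - <<'E'
from h import *
for n in ['scene','wrist']: d=grab(n,n+'3.png')
im=cv2.imread('pics/scene3.png'); cv2.imwrite('pics/s3z.png',cv2.resize(im[150:260,240:390],None,fx=5,fy=5,interpolation=cv2.INTER_CUBIC))
E
```

```text
(no output)
```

View pics/s3z.png

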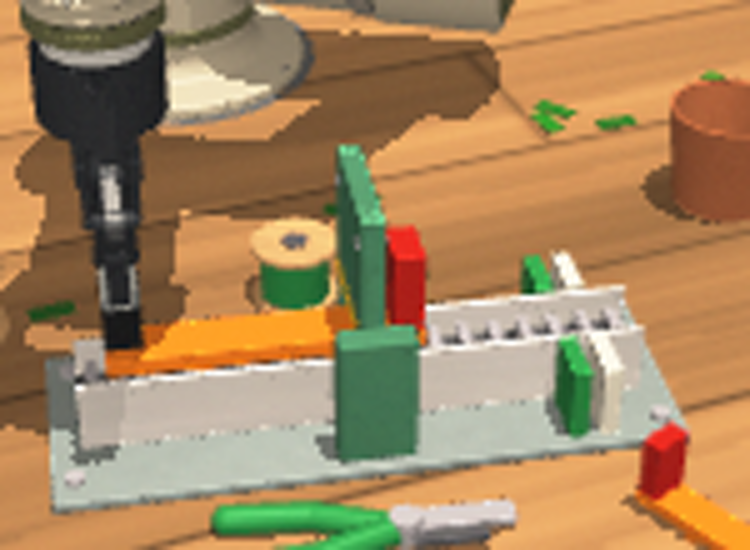

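View pics/wrist3.png

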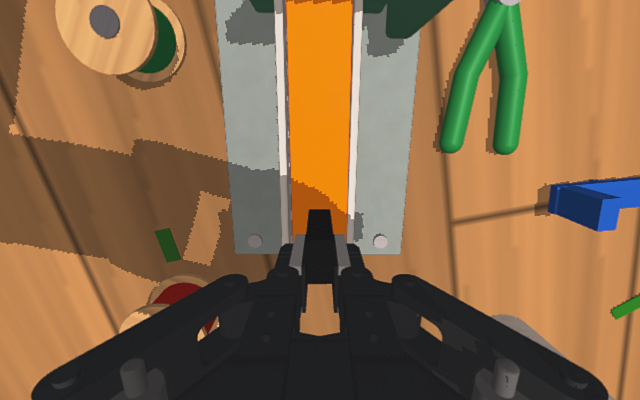

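The slide is lifted level: the scene shows orange above the fence along its whole length. Now I shift it 60 mm along the rail.

apply_moves --plan '[{"tx":2,"ty":10,"tz":0,"rx":0,"ry":0,"rz":0,"jaw":-1},{"tx":4,"ty":20,"tz":0,"rx":0,"ry":0,"rz":0,"jaw":-1},{"tx":6,"ty":30,"tz":0,"rx":0,"ry":0,"rz":0,"jaw":-1},{"tx":8,"ty":40,"tz":0,"rx":0,"ry":0,"rz":0,"jaw":-1},{"tx":10,"ty":50,"tz":0,"rx":0,"ry":0,"rz":0,"jaw":-1},{"tx":11.7,"ty":58.9,"tz":0,"rx":0,"ry":0,"rz":0,"jaw":-1},{"tx":11.7,"ty":58.9,"tz":0,"rx":0,"ry":0,"rz":0,"jaw":-1},{"tx":11.7,"ty":58.9,"tz":0,"rx":0,"ry":0,"rz":0,"jaw":-1}]'

```text
time_s: 3.65
position: [0.4953, -0.1108, 0.0825]
tool_rot: [[0.193, 0.981, 0.001], [0.981, -0.193, -0.001], [-0.001, 0.001, -1.0]]
ft_force: [-0.2, 0.3, -1.3]
grip_width: 0.0118
```

```bash
python3 - <<'E'
from h import *
for n in ['scene','side']: d=grab(n,n+'4.png')
im=cv2.imread('pics/scene4.png'); cv2.imwrite('pics/s4z.png',cv2.resize(im[150:260,240:390],None,fx=5,fy=5,interpolation=cv2.INTER_CUBIC))
E
```

```text
(no output)
```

View pics/s4z.png

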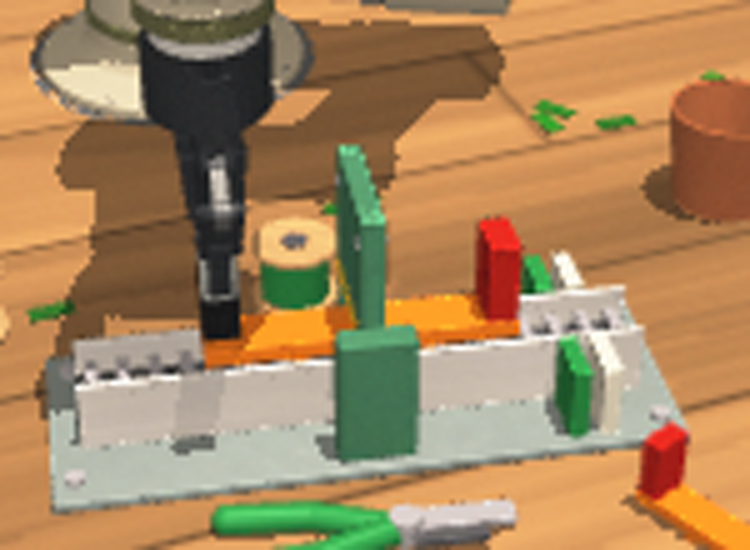

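It moved 60.2 mm, and the scene shows it still high and level. I'll lower it and watch the force and height.

apply_moves --plan '[{"tx":0,"ty":0,"tz":-4,"rx":0,"ry":0,"rz":0,"jaw":-1},{"tx":0,"ty":0,"tz":-8,"rx":0,"ry":0,"rz":0,"jaw":-1},{"tx":0,"ty":0,"tz":-11,"rx":0,"ry":0,"rz":0,"jaw":-1},{"tx":0,"ty":0,"tz":-14,"rx":0,"ry":0,"rz":0,"jaw":-1},{"tx":0,"ty":0,"tz":-14,"rx":0,"ry":0,"rz":0,"jaw":-1},{"tx":0,"ty":0,"tz":-14,"rx":0,"ry":0,"rz":0,"jaw":-1}]'

```text
time_s: 4.35
position: [0.4953, -0.1113, 0.0686]
tool_rot: [[0.194, 0.981, 0.001], [0.981, -0.194, -0.001], [-0.001, 0.002, -1.0]]
ft_force: [-2.4, -0.9, 1.3]
grip_width: 0.0122
```

```bash
python3 - <<'E'
from h import *
for n in ['scene']: d=grab(n,n+'5.png')
im=cv2.imread('pics/scene5.png'); cv2.imwrite('pics/s5z.png',cv2.resize(im[150:260,240:390],None,fx=5,fy=5,interpolation=cv2.INTER_CUBIC))
print(env.observe()['ft_force'],env.observe()['position'])
E
```

```text
[-1.72781566 -1.18032061  2.17159959] [ 0.49531621 -0.1113283   0.06859807]
```

View pics/s5z.png

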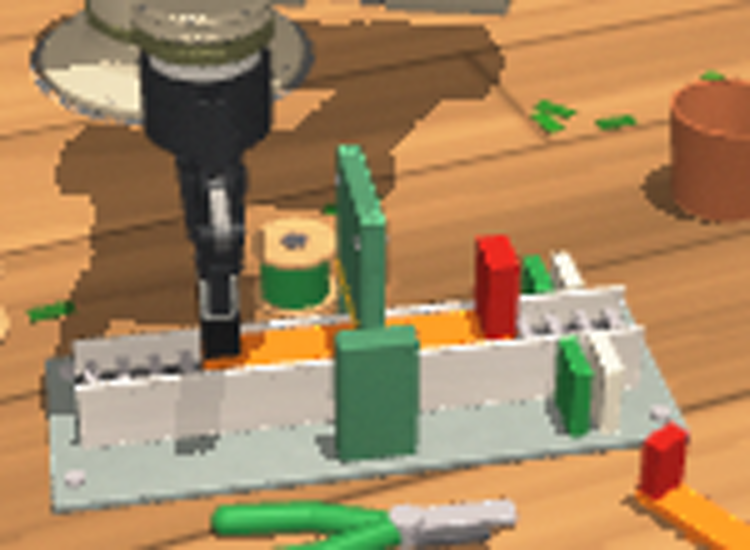

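The TCP height equals the original home height of 68.6 mm, and the picture shows the bar down between the fences. I'll release and climb clear.

apply_moves --plan '[{"tx":0,"ty":0,"tz":0,"rx":0,"ry":0,"rz":0,"jaw":1},{"tx":0,"ty":0,"tz":0,"rx":0,"ry":0,"rz":0,"jaw":1},{"tx":0,"ty":0,"tz":0,"rx":0,"ry":0,"rz":0,"jaw":1},{"tx":0,"ty":0,"tz":0,"rx":0,"ry":0,"rz":0,"jaw":1},{"tx":0,"ty":0,"tz":0,"rx":0,"ry":0,"rz":0,"jaw":1},{"tx":0,"ty":0,"tz":30,"rx":0,"ry":0,"rz":0,"jaw":1},{"tx":0,"ty":0,"tz":70,"rx":0,"ry":0,"rz":0,"jaw":1},{"tx":0,"ty":0,"tz":110,"rx":0,"ry":0,"rz":0,"jaw":1},{"tx":0,"ty":0,"tz":145,"rx":0,"ry":0,"rz":0,"jaw":1},{"tx":0,"ty":0,"tz":145,"rx":0,"ry":0,"rz":0,"jaw":1},{"tx":0,"ty":0,"tz":145,"rx":0,"ry":0,"rz":0,"jaw":1}]'

```text
time_s: 5.5
position: [0.4953, -0.1113, 0.2137]
tool_rot: [[0.194, 0.981, 0.002], [0.981, -0.194, -0.002], [-0.001, 0.003, -1.0]]
ft_force: [-0.8, 0.3, -0.6]
grip_width: 0.0853
```

```bash
python3 - <<'E'
from h import *
for n in ['scene','wrist']: d=grab(n,n+'6.png')
im=cv2.imread('pics/scene6.png'); cv2.imwrite('pics/s6z.png',cv2.resize(im[150:260,240:390],None,fx=5,fy=5,interpolation=cv2.INTER_CUBIC))
print(env.observe()['ft_force'],env.observe()['position'])
E
```

```text
[ 0.14047578  0.34964956 -0.35977669] [ 0.49478089 -0.11109544  0.21238615]
```

View pics/s6z.png

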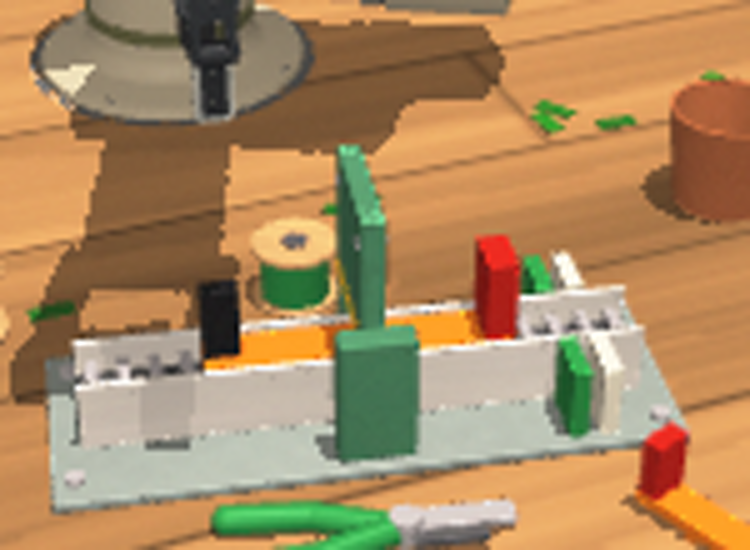

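View pics/wrist6.png

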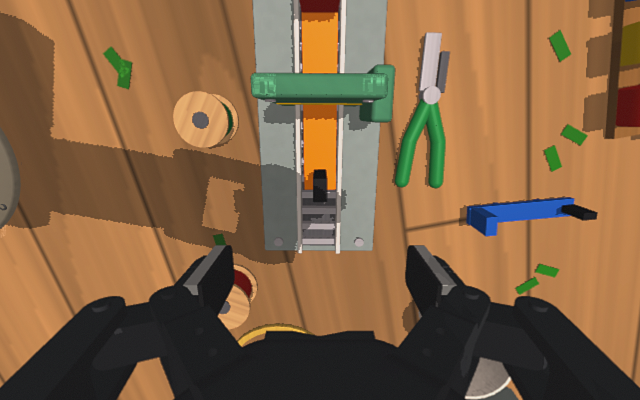

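The slide is home part-way and stands free, with the fin at (318,185) in the wrist view. I'll cross over the guard to above the red plate.

apply_moves --plan '[{"tx":8,"ty":40,"tz":0,"rx":0,"ry":0,"rz":0,"jaw":1},{"tx":16,"ty":80,"tz":0,"rx":0,"ry":0,"rz":0,"jaw":1},{"tx":24,"ty":120,"tz":0,"rx":0,"ry":0,"rz":0,"jaw":1},{"tx":31,"ty":155,"tz":0,"rx":0,"ry":0,"rz":0,"jaw":1},{"tx":34,"ty":172,"tz":0,"rx":0,"ry":0,"rz":0,"jaw":1},{"tx":34,"ty":172,"tz":-25,"rx":0,"ry":0,"rz":0,"jaw":1},{"tx":34,"ty":172,"tz":-25,"rx":0,"ry":0,"rz":0,"jaw":1},{"tx":34,"ty":172,"tz":-25,"rx":0,"ry":0,"rz":0,"jaw":1}]'

```text
time_s: 6.4
position: [0.5284, 0.0607, 0.1867]
tool_rot: [[0.194, 0.981, -0.003], [0.981, -0.194, -0.0], [-0.001, -0.003, -1.0]]
ft_force: [0.4, 0.2, 1.1]
grip_width: 0.0852
```

```bash
python3 - <<'E'
from h import *
for n in ['scene','side','wrist']: d=grab(n,n+'7.png')
im=cv2.imread('pics/scene7.png'); cv2.imwrite('pics/s7z.png',cv2.resize(im[150:260,240:390],None,fx=5,fy=5,interpolation=cv2.INTER_CUBIC))
print(env.observe()['ft_force'],env.observe()['position'])
im=cv2.imread('pics/wrist7.png'); cv2.imwrite('pics/w7z.png',cv2.resize(im[120:240,245:395],None,fx=5,fy=5,interpolation=cv2.INTER_CUBIC))
E
```

```text
[0.05868272 0.03461857 0.40823702] [0.52907899 0.06042529 0.18802997]
```

View pics/w7z.png

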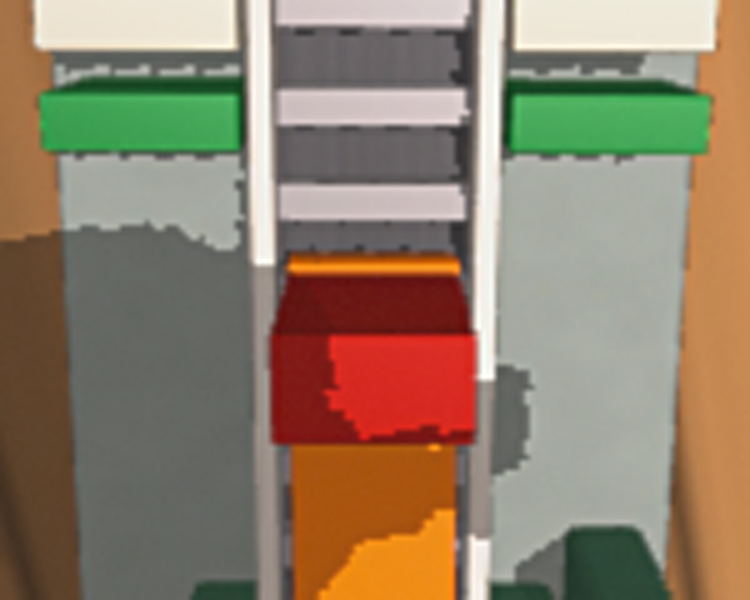

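View pics/side7.png

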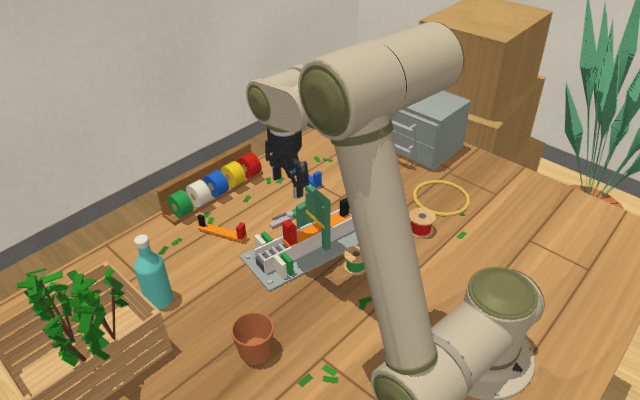

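```bash
python3 - <<'E'
from h import *
d=load('wrist7'); C=lambda x,y:(245+x/5,120+y/5)
f=lambda x,y,z:onz(d,*C(x,y),z)[:2]
a=np.radians(-11.2);y=np.array([-np.sin(a),np.cos(a)]);x=np.array([y[1],-y[0]])
t=np.array([.52908,.06043])
rel=lambda p:np.round(((p-t)@x*1000,(p-t)@y*1000),1)
for n,p in dict(pl_f_l=(272,335,.11),pl_f_r=(475,335,.11),pl_b_l=(272,443,.11),pl_b_r=(475,443,.11),barend=(374,257,.054),gL_f=(140,95,.058),gL_b=(140,152,.058),gR_f=(610,95,.058),gR_b=(610,152,.058)).items(): print(n,rel(f(*p)))
E
```

```text
pl_f_l [-17.8  10.6]
pl_f_r [17.  10.6]
pl_b_l [-18.2  -8.9]
pl_b_r [17.3 -8.8]
barend [-0.3 13.7]
gL_f [-46.8  47. ]
gL_b [-47.3  35.8]
gR_f [46.7 47.1]
gR_b [47.2 35.8]
```

The plate centre is 1 mm from the tool axis. The green clip is 40.5 mm beyond the plate, which confirms two pitches of 20 mm. I'll descend and grip.

apply_moves --plan '[{"tx":0,"ty":1,"tz":-40,"rx":0,"ry":0,"rz":0,"jaw":1},{"tx":0,"ty":1,"tz":-80,"rx":0,"ry":0,"rz":0,"jaw":1},{"tx":0,"ty":1,"tz":-108,"rx":0,"ry":0,"rz":0,"jaw":1},{"tx":0,"ty":1,"tz":-120,"rx":0,"ry":0,"rz":0,"jaw":1},{"tx":0,"ty":1,"tz":-120,"rx":0,"ry":0,"rz":0,"jaw":0.4},{"tx":0,"ty":1,"tz":-120,"rx":0,"ry":0,"rz":0,"jaw":0},{"tx":0,"ty":1,"tz":-120,"rx":0,"ry":0,"rz":0,"jaw":-1},{"tx":0,"ty":1,"tz":-120,"rx":0,"ry":0,"rz":0,"jaw":-1},{"tx":0,"ty":1,"tz":-120,"rx":0,"ry":0,"rz":0,"jaw":-1},{"tx":0,"ty":1,"tz":-120,"rx":0,"ry":0,"rz":0,"jaw":-1}]'

```text
time_s: 7.55
position: [0.53, 0.0614, 0.0698]
tool_rot: [[0.195, 0.981, 0.004], [0.981, -0.195, -0.001], [0.0, 0.004, -1.0]]
ft_force: [-2.0, 0.5, 6.1]
grip_width: 0.0345
```

apply_moves --plan '[{"tx":0,"ty":0,"tz":4,"rx":0,"ry":0,"rz":0,"jaw":-1},{"tx":0,"ty":0,"tz":8,"rx":0,"ry":0,"rz":0,"jaw":-1},{"tx":0,"ty":0,"tz":12,"rx":0,"ry":0,"rz":0,"jaw":-1},{"tx":0,"ty":0,"tz":14,"rx":0,"ry":0,"rz":0,"jaw":-1},{"tx":0,"ty":0,"tz":14,"rx":0,"ry":0,"rz":0,"jaw":-1}]'

```text
time_s: 8.05
position: [0.5301, 0.0614, 0.0841]
tool_rot: [[0.195, 0.981, 0.004], [0.981, -0.195, -0.001], [0.0, 0.004, -1.0]]
ft_force: [0.5, -1.2, -1.4]
grip_width: 0.0341
```

```bash
python3 - <<'E'
from h import *
for n in ['scene','wrist']: d=grab(n,n+'8.png')
im=cv2.imread('pics/scene8.png'); cv2.imwrite('pics/s8z.png',cv2.resize(im[150:260,240:390],None,fx=5,fy=5,interpolation=cv2.INTER_CUBIC))
E
```

```text
(no output)
```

View pics/s8z.png

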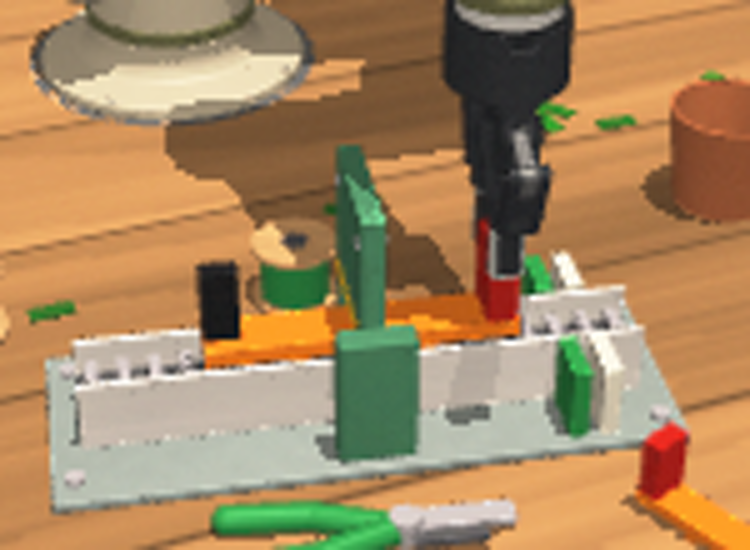

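View pics/wrist8.png

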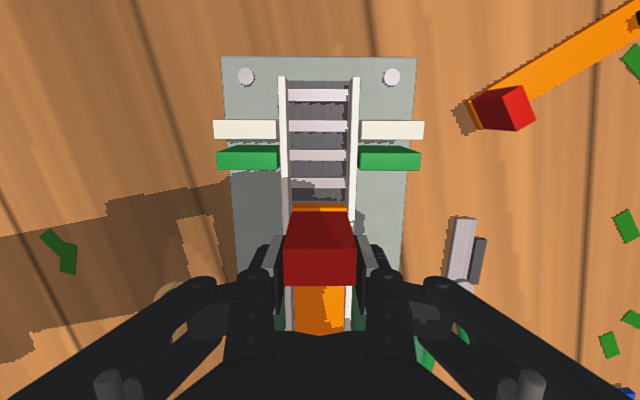

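It is lifted level, with about 8 mm needed and 14 mm of lift. Now I shift it 40 mm.

apply_moves --plan '[{"tx":1.9,"ty":9.8,"tz":0,"rx":0,"ry":0,"rz":0,"jaw":-1},{"tx":3.9,"ty":19.6,"tz":0,"rx":0,"ry":0,"rz":0,"jaw":-1},{"tx":5.8,"ty":29.4,"tz":0,"rx":0,"ry":0,"rz":0,"jaw":-1},{"tx":7.5,"ty":39.2,"tz":0,"rx":0,"ry":0,"rz":0,"jaw":-1},{"tx":7.5,"ty":39.2,"tz":0,"rx":0,"ry":0,"rz":0,"jaw":-1},{"tx":7.5,"ty":39.2,"tz":0,"rx":0,"ry":0,"rz":0,"jaw":-1}]'

```text
time_s: 8.75
position: [0.5373, 0.1009, 0.0836]
tool_rot: [[0.194, 0.981, 0.003], [0.981, -0.194, -0.001], [-0.0, 0.003, -1.0]]
ft_force: [-0.2, -0.1, -2.9]
grip_width: 0.0342
```

apply_moves --plan '[{"tx":0,"ty":0,"tz":-4,"rx":0,"ry":0,"rz":0,"jaw":-1},{"tx":0,"ty":0,"tz":-8,"rx":0,"ry":0,"rz":0,"jaw":-1},{"tx":0,"ty":0,"tz":-11,"rx":0,"ry":0,"rz":0,"jaw":-1},{"tx":0,"ty":0,"tz":-14,"rx":0,"ry":0,"rz":0,"jaw":-1},{"tx":0,"ty":0,"tz":-14,"rx":0,"ry":0,"rz":0,"jaw":-1},{"tx":0,"ty":0,"tz":-14,"rx":0,"ry":0,"rz":0,"jaw":-1}]'

```text
time_s: 9.35
position: [0.5374, 0.1008, 0.0698]
tool_rot: [[0.194, 0.981, 0.003], [0.981, -0.194, -0.001], [-0.0, 0.004, -1.0]]
ft_force: [-0.9, 0.7, 3.3]
grip_width: 0.0344
```

```bash
python3 - <<'E'
from h import *
for n in ['scene','wrist']: d=grab(n,n+'9.png')
im=cv2.imread('pics/scene9.png'); cv2.imwrite('pics/s9z.png',cv2.resize(im[150:260,240:390],None,fx=5,fy=5,interpolation=cv2.INTER_CUBIC))
E
```

```text
(no output)
```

View pics/s9z.png

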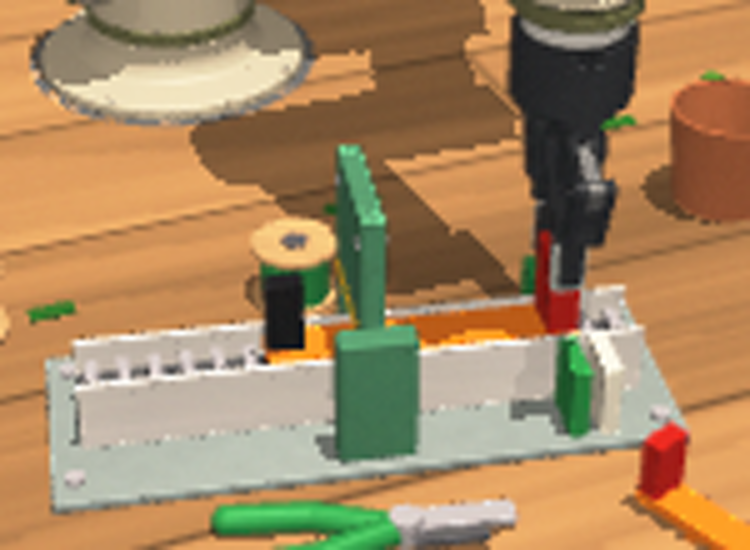

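View pics/wrist9.png

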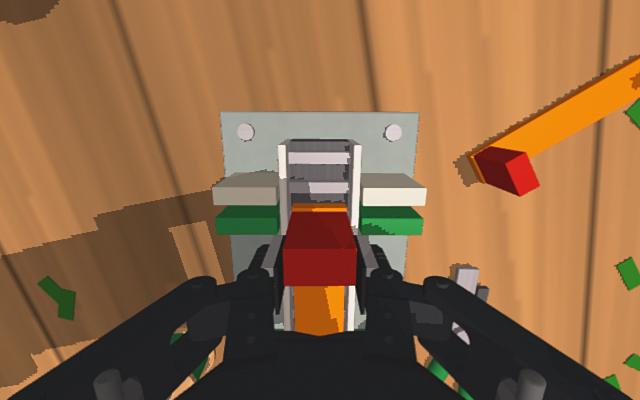

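The height is back to 69.8 mm, the home value. I'll release, rise and inspect.

apply_moves --plan '[{"tx":0,"ty":0,"tz":0,"rx":0,"ry":0,"rz":0,"jaw":1},{"tx":0,"ty":0,"tz":0,"rx":0,"ry":0,"rz":0,"jaw":1},{"tx":0,"ty":0,"tz":0,"rx":0,"ry":0,"rz":0,"jaw":1},{"tx":0,"ty":0,"tz":0,"rx":0,"ry":0,"rz":0,"jaw":1},{"tx":0,"ty":0,"tz":0,"rx":0,"ry":0,"rz":0,"jaw":1},{"tx":0,"ty":0,"tz":30,"rx":0,"ry":0,"rz":0,"jaw":1},{"tx":0,"ty":0,"tz":70,"rx":0,"ry":0,"rz":0,"jaw":1},{"tx":0,"ty":0,"tz":118,"rx":0,"ry":0,"rz":0,"jaw":1},{"tx":0,"ty":0,"tz":118,"rx":0,"ry":0,"rz":0,"jaw":1},{"tx":0,"ty":0,"tz":118,"rx":0,"ry":0,"rz":0,"jaw":1}]'

```text
time_s: 10.45
position: [0.5375, 0.1009, 0.1885]
tool_rot: [[0.194, 0.981, 0.005], [0.981, -0.194, -0.001], [0.0, 0.006, -1.0]]
ft_force: [0.3, 0.2, 0.1]
grip_width: 0.0853
```

```bash
python3 - <<'E'
from h import *
for n in ['scene','wrist','side']: d=grab(n,n+'10.png')
s=env.observe();print(s['time_s'],s['position'],s['ft_force'])
im=cv2.imread('pics/scene10.png'); cv2.imwrite('pics/s10z.png',cv2.resize(im[150:260,240:390],None,fx=5,fy=5,interpolation=cv2.INTER_CUBIC))
im=cv2.imread('pics/wrist10.png'); cv2.imwrite('pics/w10z.png',cv2.resize(im[120:240,245:395],None,fx=5,fy=5,interpolation=cv2.INTER_CUBIC))
E
```

```text
10.6 [0.53677099 0.10079899 0.18648369] [ 0.43522704 -0.21766445 -0.68639273]
```

View pics/s10z.png

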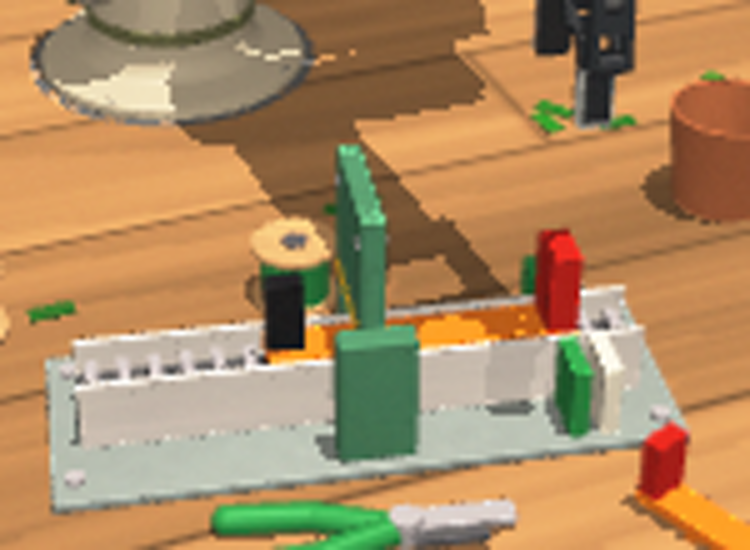

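View pics/w10z.png

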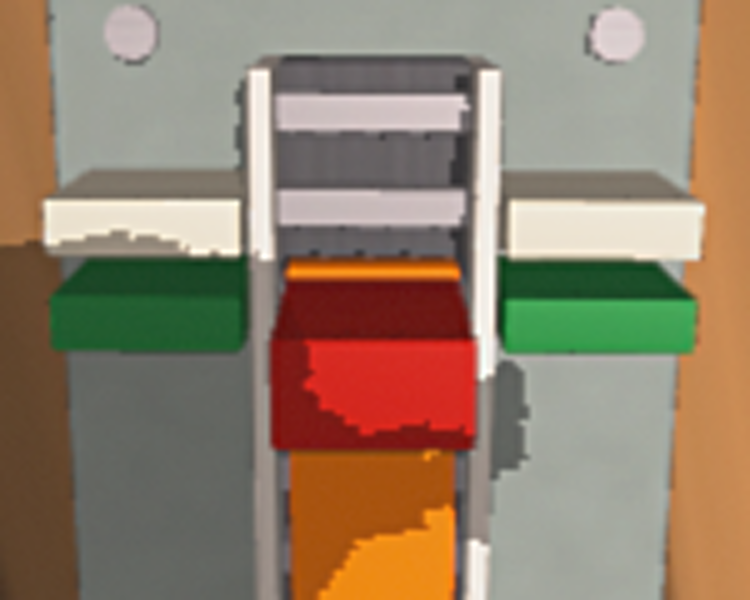

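View pics/side10.png

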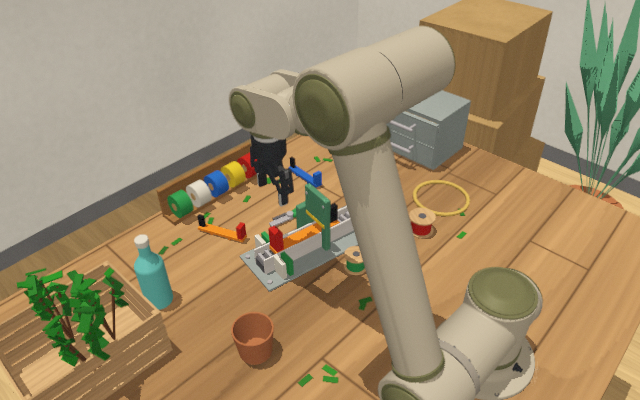

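```bash
python3 - <<'E'
from h import *
d=load('wrist10'); C=lambda x,y:(245+x/5,120+y/5)
f=lambda x,y,z:onz(d,*C(x,y),z)[:2]
a=np.radians(-11.2);y=np.array([-np.sin(a),np.cos(a)]);x=np.array([y[1],-y[0]])
t=np.array([.53677,.1008])
rel=lambda p:np.round(((p-t)@x*1000,(p-t)@y*1000),1)
for n,p in dict(pl_f=(374,340,.11),pl_b=(374,450,.11),barend=(374,261,.054),gL_f=(150,297,.058),gL_b=(150,350,.058),gR_f=(600,297,.058),gR_b=(600,352,.058)).items(): print(n,rel(f(*p)))
# plate top width at home height vs 8mm high
for z in (.11,.118): print(z,np.linalg.norm(f(272,395,z)-f(475,395,z)))
d7=load('wrist7'); g=lambda x,y,z:onz(d7,*C(x,y),z)[:2]
for z in (.11,.118): print('before',z,np.linalg.norm(g(272,389,z)-g(475,389,z)))
# scene check: plate top corners drawn as home / 8mm high
s=load('scene10'); M=np.array([.5122,-.0236])
for z in (.110,.118):
  print(z,[np.round((proj(s,[*(M+x*i+y*j),z])-[240,150])*5) for i,j in ((18,118),(18,138),(-18,118))])
for z in (.104,.112):
  print('fin',z,[np.round((proj(s,[*(M+x*i+y*j),z])-[240,150])*5) for i,j in ((7,-60),(7,-36),(-7,-60))])
for z in (.056,):
  print('fence far end',np.round((proj(s,[*(M+x*25+y*180),z])-[240,150])*5))
E
```

```text
pl_f [0.1 9.9]
pl_b [ 0.2 -9.9]
barend [ 0.4 13. ]
gL_f [-45.8   6.2]
gL_b [-46.3  -5. ]
gR_f [47.   6.3]
gR_b [47.5 -5.4]
0.11 0.03508954475262623
0.118 0.0339240626470359
before 0.11 0.03513621662370389
before 0.118 0.033972130925282985
0.11 [array([491158.,  -5755.]), array([205781.,  -4734.]), array([ 7839., -1146.])]
0.118 [array([492297.,  -5797.]), array([206067.,  -4750.]), array([ 7840., -1147.])]
fin 0.104 [array([10773., -1473.]), array([ 8042., -1383.]), array([468818., -14770.])]
fin 0.112 [array([10768., -1471.]), array([ 8037., -1380.]), array([466715., -14651.])]
fence far end [311172.  -5786.]
```

```bash
python3 - <<'E'
from h import *
s=load('scene10'); M=np.array([.5122,-.0236]);a=np.radians(-11.2);y=np.array([-np.sin(a),np.cos(a)]);x=np.array([y[1],-y[0]])
p=lambda i,j,z:np.round((proj(s,[*(M+(x*i+y*j)/1000),z])-[240,150])*5)
for z in (.110,.118): print('plate',z,p(18,118,z),p(18,138,z),p(-18,118,z))
for z in (.104,.112): print('fin',z,p(7,-60,z),p(7,-36,z),p(-7,-60,z))
print('fence end',p(25,180,.056),'guard',p(46,-8,.17),p(46,8,.17))
E
```

```text
plate 0.11 [551. 259.] [583. 256.] [537. 228.]
plate 0.118 [552. 249.] [583. 246.] [538. 218.]
fin 0.104 [265. 286.] [303. 282.] [262. 273.]
fin 0.112 [264. 275.] [303. 271.] [261. 262.]
fence end [643. 326.] guard [359. 221.] [386. 219.]
```

```bash
python3 - <<'E'
from h import *
M=np.array([.5122,-.0236]);a=np.radians(-11.2);y=np.array([-np.sin(a),np.cos(a)]);x=np.array([y[1],-y[0]])
out=[]
for n,s0 in (('scene0',-60),('scene6',0),('scene10',40)):
    d=load(n); im=d['image'].astype(int)
    for nm,dy,zt in (('fin',-88,.104),('plate',88,.110)):
        c=proj(d,[*(M+y*(s0+dy)/1000),zt]); u,v=np.round(c).astype(int)
        col=im[v-10:v+12,u-2:u+3].mean(1)
        m=(col.max(1)<60) if nm=='fin' else ((col[:,0]>100)&(col[:,1]<70))
        print(n,nm,'top centre pred',c.round(1),'first row',v-10+np.argmax(m), (v-10+np.argmax(m))-c[1])
    out.append(cv2.resize(d['image'][180:225,280:365,::-1],None,fx=8,fy=8,interpolation=cv2.INTER_CUBIC))
cv2.imwrite('pics/cmp.png',out[2])
E
```

```text
scene0 fin top centre pred [263.8 208.7] first row 208 -0.7230279879294699
scene0 plate top centre pred [320.7 201.5] first row 199 -2.495167313579458
scene6 fin top centre pred [283.5 206.8] first row 206 -0.7712052762615542
scene6 plate top centre pred [339.5 199.6] first row 198 -1.6487248245130672
scene10 fin top centre pred [296.5 205.5] first row 205 -0.4894083531916351
scene10 plate top centre pred [351.9 198.4] first row 196 -2.4345437756258548
```

View pics/cmp.png

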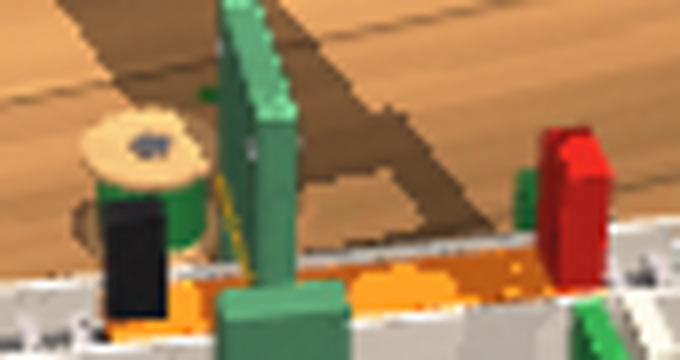

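The height offsets at both ends match the starting home state (fin -0.5 against -0.7 px, plate -2.4 against -2.5 px; 8 mm too high would be about 2 px). I'll hand the job in.

```bash
python3 - <<'E'
from rig import env
print(env.close_job())
E
```

```text
the job is handed in; nothing more can be done
None
```

The orange slide is home in its notches with the red stop plate level with the green clip, and the job was handed in at about 10.6 s of the 54 s allowed.

**What I did:**
1. I gripped the black fin, lifted the slide 14 mm and shifted it 60 mm through the guard.
2. I set it down home at the rail's middle and let go.
3. I crossed over the guard, gripped the red plate, lifted 14 mm, shifted 40 mm and set the slide down home.
4. I released it and rose clear.

**Last checks:**
- **Position:** in the wrist view, the plate centre is within about 0.5 mm of the green clip centre along the rail.
- **Seating:** the gripper height at each set-down matched its height when it gripped the slide at home, to about 0.1 mm. In the scene view, the fin and plate tops sat at the same offsets as in the starting home state.
- **Forces:** the wrist force readings I saw at the end of each move stayed at about 6 N or less.
- **Bystanders:** those I could see in the last pictures looked unmoved. I did not measure them.

**Failed or disagreed:**
- The first move call was refused because its rows left out some values. Nothing moved, and I resent it complete.
- One projection check printed nonsense from a unit slip; I corrected and re-ran it.
- The gripper read about 2 mm under the stated thickness on both handles, but the grip held without slipping.

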